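Espresso cups onto their own saucers

ROBOT

A 6-joint arm with a two-finger parallel gripper is mounted at the origin on the work surface. World frame = base frame: x ahead of the robot, y to its left, z up, the work surface at z = 0. Lengths are in m, angles in rad, forces in N, time in s.
With the tool pointing down it reaches from about 0.325 to 0.9 m from the base axis. Payload 6.1 kg.
Tool frame: the origin (TCP) lies midway between the tips of the shut fingers; the grasp point (between the pads) lies 19 mm behind it; z points along the fingers, y is the direction in which the jaws open and shut (so a half turn about z gives the same grasp; the last joint's range is limited). The gripper opens to 85 mm and grips with 20 to 120 N. Pads are 22 mm wide; open, the fingers measure 114 mm over their backs; the gripper's body (76 mm by 85 mm) begins 54 mm behind the grasp point. The pads swing forward as they close: fully open they stand 13 mm farther back than shut.
Start: joints at [1.144, 0.22, 1.526, -0, 1.395, -0.126], TCP at [0.185, 0.597, 0.211] pointing down, gripper open.
Joint ranges: [-2.98, 2.98], [-0.91, 2.08], [0.09, 2.57], [-1.24, 4.39], [0.2, 2.65], [-2.68, 2.68]. Speed limits (rad/s): [2.57, 2.57, 3.01, 3.14, 3.14, 3.14].

INTERFACE

Orientations are given as a unit quaternion [x, y, z, w].
In Python, from bench import manip gives the robot as it stands.
- The arm moves only by the tool carry_out, never from a script. Its argument "moves" is one flat list of numbers, 4 for each row, row after row: the shift along the tool's x, y, z in mm, then the turn about the tool's z in rad. In form: [dx, dy, dz, twist, dx, dy, dz, twist, ...]. A call has 1 to 20 rows; each row is the pose to reach, as a shift and turn from the pose measured when the call began, along the tool's axes at that moment; what a row does not reach only later rows make up. A row lasts 1/10 s, in which the tool goes at most 50 mm and 8.59 degrees, less where a joint would pass 70% of its speed; a pose out of reach is approached as far as the arm can. A call with a gripper value outside its range is refused whole. "gripper" is the finger opening in mm, from 0 to 85.4, set as the call begins (left out, the last holds). The fingers move at their own pace and stop on an object; the grip force is fixed at half the most. Time passes only in rows, so rows that repeat a pose let the fingers close. It gives the time, the measured TCP pose, the force and the opening at its end, in the units of the state.
- manip.state(): the state, without advancing time (a new reading comes with each control period).
- manip.get_image(name): name is "scene" or "top" or "wrist"; returns (picture, depth): 480x640x3 uint8, red, green, blue; 480x640 float32, m along the optical axis (not along the pixel's ray), 0 where there is no reading.
- manip.camera_info(name): a dict with "mtx" (3x3 intrinsics, pixels), "xyz" and "attitude" of the camera in the world; the wrist camera has in their place "mount" (4x4, takes a point from camera to tool coordinates, whose origin is the TCP and whose axes are the flange's). Camera axes: x right, y down, z forward; pixel columns grow to the right and rows downward; lengths in m; the calibration is good to about 2 mm. A picture is of the moment at which its call begins: read the wrist's pose just before it. camera_info takes no time and is no camera call.
- manip.hand_in(): hands the job in, once; it reports no verdict.
Trained networks look in the newest picture that a camera, given by its name, has taken for a name from the list of things; names that differ only in an ending like _2 or _b are one class to them, and where a whole thing is asked for, a point or a joint stands for the part that bears it (a point fixed in the world has none). Each returns a list of dicts, best first, with "confidence" (0 to 1); they miss things now and then, are a little off and sometimes report something else, mostly with a low value. They report only what shows in the picture. A call takes as long as a camera call. They do not tell look-alikes from the thing itself.
- manip.masks_of(query, camera): "pixels" (480x640 bool, what is visible of it) and "uv" ([column, row] in pixels, amid what is visible of it).
The state is a dict: "time_s": time; "qpos": joint angles; "qvel": joint speeds; "joint_torque": joint torques, N m; "eef_pos": TCP position; "orientation": TCP orientation; "contact_force": force on the tool from outside, world axes, zero at the start; "ft_torque": the same for the moment, N m; "width": finger opening in m.
Only numpy, scipy, OpenCV 4.12 (cv2) and the standard library are available. Lean on these libraries where they do the work, as an engineer would, in place of code of your own. Each camera call takes 0.05 s, during which the arm holds its last target. There are 200 camera calls.

TASK

Lay out the coffee service: pick out the four small cups with handles and put each one, kept upright all the way, in the middle of the saucer of its own colour, in any order, setting it down gently rather than letting it drop. Leave the saucers where they stand, and do not disturb the blue ramekin (no handle) or the glass pitcher.

Things in the scene. Friction and masses are not known exactly. Their poses are not given: they have to be found in the camera images.
- cup_blue_mid (a point): blue glazed espresso cup, loose, about 130 g, empty, open at the top; near-cylindrical, 58 mm outside diameter from 16 mm up to the rim, 60 mm high, wall 3.5 mm, narrowing below to a flat foot 44 mm across; one loop handle on the side, reaching to 50 mm from the cup's axis, 7 mm thick. This point lies on the cup's axis half-way up, 30 mm above the underside. z is up along the axis, the handle points along +y, so the body can be gripped across along x.
- cup_yellow_mid (a point): yellow glazed espresso cup, loose, about 130 g, empty, open at the top; near-cylindrical, 58 mm outside diameter from 16 mm up to the rim, 60 mm high, wall 3.5 mm, narrowing below to a flat foot 44 mm across; one loop handle on the side, reaching to 50 mm from the cup's axis, 7 mm thick. This point lies on the cup's axis half-way up, 30 mm above the underside. z is up along the axis, the handle points along +y, so the body can be gripped across along x.
- cup_green_mid (a point): green glazed espresso cup, loose, about 130 g, empty, open at the top; near-cylindrical, 58 mm outside diameter from 16 mm up to the rim, 60 mm high, wall 3.5 mm, narrowing below to a flat foot 44 mm across; one loop handle on the side, reaching to 50 mm from the cup's axis, 7 mm thick. This point lies on the cup's axis half-way up, 30 mm above the underside. z is up along the axis, the handle points along +y, so the body can be gripped across along x.
- cup_red_mid (a point): red glazed espresso cup, loose, about 130 g, empty, open at the top; near-cylindrical, 58 mm outside diameter from 16 mm up to the rim, 60 mm high, wall 3.5 mm, narrowing below to a flat foot 44 mm across; one loop handle on the side, reaching to 50 mm from the cup's axis, 7 mm thick. This point lies on the cup's axis half-way up, 30 mm above the underside. z is up along the axis, the handle points along +y, so the body can be gripped across along x.
- saucer_blue: blue glazed saucer, loose, about 200 g, round, 110 mm across, rim 13 mm high; its flat middle, about 70 mm across, lies 6 mm above the surface it stands on and the border slopes up from there. Origin at the centre of the underside, z up.
- saucer_yellow: yellow glazed saucer, loose, about 200 g, round, 110 mm across, rim 13 mm high; its flat middle, about 70 mm across, lies 6 mm above the surface it stands on and the border slopes up from there. Origin at the centre of the underside, z up.
- saucer_green: green glazed saucer, loose, about 200 g, round, 110 mm across, rim 13 mm high; its flat middle, about 70 mm across, lies 6 mm above the surface it stands on and the border slopes up from there. Origin at the centre of the underside, z up.
- saucer_red: red glazed saucer, loose, about 200 g, round, 110 mm across, rim 13 mm high; its flat middle, about 70 mm across, lies 6 mm above the surface it stands on and the border slopes up from there. Origin at the centre of the underside, z up.
- ramekin_mid (a point): blue glazed ramekin, a bystander: round, open, no handle, 82 mm across and 42 mm high, the same blue as the blue cup. This point lies on its axis 21 mm above the underside, z up.
- pitcher_mid (a point): small clear glass pitcher, a bystander: 72 mm across, 78 mm high, one handle towards +y reaching 61 mm from its axis. This point lies on its axis 39 mm above the underside, z up.
Things that resemble listed ones, but are neither listed nor needed, are in the scene too. Of the things that look like the part that bears cup_red_mid, the smaller one is meant.

How it is judged:
By the outcome, as a careful person would: the job done as asked, in the order asked, and still so for the second after the job is handed in, with the robot touching nothing.
It also fails if it takes over 106 s, if anything falls off the work surface, if the arm or the gripper's body presses on something with over 40 N, if the wrist force passes 120 N, or if a joint passes its speed limit or range.

## Working session

There is one attempt and no reset: what is moved stays moved. The work goes in short steps, Python scripts to look and compute and a tool call to move; the robot and the scene stay as the last step left them, time stands still between calls to the robot, and variables do not carry over. Pictures are saved under pics/ and viewed, about 12 in all and at most 16, crops included, and the job is handed in when it is done.

Besides the shell and the picture viewer there is one more tool, called after "Emit:" as name(argument=value, ...), one argument or row to a line, values as JSON. carry_out: Moves the arm, as the interface text tells. Its arguments: {"type":"object","properties":{"moves":{"type":"array","items":{"type":"number"}},"gripper":{"type":"number"}},"required":["moves"]}

```bash
mkdir -p pics
python3 - <<'E'
from bench import manip
import cv2,numpy as np
s=manip.state();print({k:np.round(v,3) for k,v in s.items()})
for n in("scene","top","wrist"):
    im,d=manip.get_image(n);print(n,manip.camera_info(n))
    cv2.imwrite(f"pics/{n}0.png",im[...,::-1]);np.save(f"pics/{n}0.npy",d)
E
```

```text
{'time_s': np.float64(0.0), 'qpos': array([ 1.144,  0.221,  1.528, -0.   ,  1.395, -0.126]), 'qvel': array([-0.001,  0.002, -0.   ,  0.001, -0.   , -0.   ]), 'joint_torque': array([-2.0000e-03, -4.9690e+01, -3.8938e+01, -0.0000e+00,  1.1000e-02,
       -0.0000e+00]), 'eef_pos': array([0.185, 0.596, 0.21 ]), 'orientation': array([ 0.15 ,  0.989, -0.001, -0.   ]), 'contact_force': array([-0.47 , -0.394, -0.008]), 'ft_torque': array([0.035, 0.01 , 0.041]), 'width': np.float64(0.085)}
scene {'mtx': array([[590.48364564,   0.        , 320.79468882],
       [  0.        , 590.48364564, 236.53502524],
       [  0.        ,   0.        ,   1.        ]]), 'xyz': array([1.04811165, 0.93318296, 1.15100167]), 'attitude': array([ 0.23636818,  0.89741944, -0.36191151, -0.08825242])}
top {'mtx': array([[522.38648471,   0.        , 313.43081524],
       [  0.        , 522.38648471, 251.12626915],
       [  0.        ,   0.        ,   1.        ]]), 'xyz': array([0.31617863, 0.00470085, 1.08778575]), 'attitude': array([ 0.72323935, -0.68053134,  0.08262286, -0.08351887])}
wrist {'mtx': array([[339.53595355,   0.        , 322.81137481],
       [  0.        , 339.53595355, 239.59524591],
       [  0.        ,   0.        ,   1.        ]]), 'mount': array([[ 1.34496813e-04, -9.57240736e-01, -2.89292508e-01,
         7.27751983e-02],
       [ 9.99999883e-01, -5.85857436e-06,  4.84301733e-04,
        -8.75401110e-04],
       [-4.65288189e-04, -2.89292540e-01,  9.57240623e-01,
        -1.64095281e-01],
       [ 0.00000000e+00,  0.00000000e+00,  0.00000000e+00,
         1.00000000e+00]])}
```

View pics/top0.png

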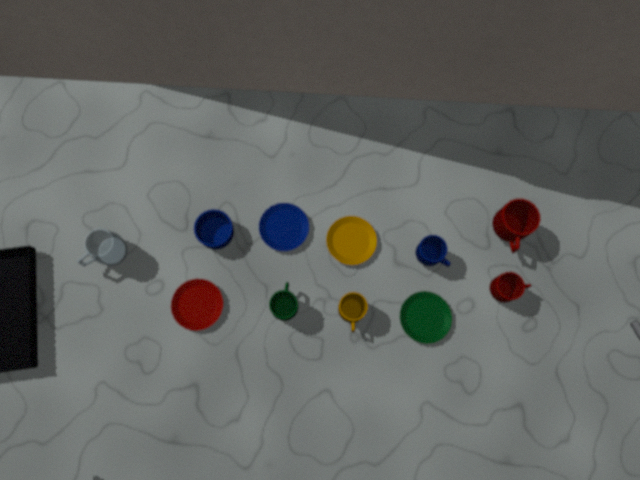

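View pics/scene0.png

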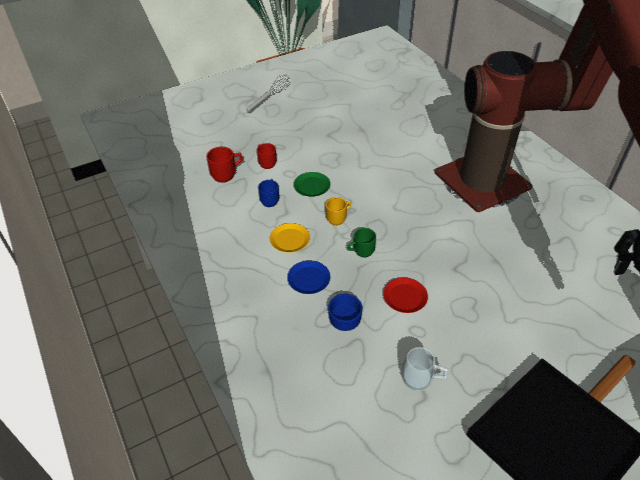

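Top view shows the saucers: red (198,305), blue (285,227), yellow (352,241), green (427,317). The cups are blue (432,250), yellow (352,307), green (284,305) and small red (507,287). The red mug (518,218), the ramekin (214,229) and the pitcher (112,248) are not for handling. The scene view agrees.

```bash
cat > h.py <<'E'
import numpy as np,cv2
from scipy.spatial.transform import Rotation as R
from bench import manip
def cloud(name,d,T=None):
    c=manip.camera_info(name);K=c["mtx"]
    v,u=np.mgrid[:480,:640]
    p=np.stack([(u-K[0,2])/K[0,0]*d,(v-K[1,2])/K[1,1]*d,d],-1)
    if name=="wrist":
        s=T;M=c["mount"];p=p@M[:3,:3].T+M[:3,3]
        return p@R.from_quat(s["orientation"]).as_matrix().T+s["eef_pos"]
    return p@R.from_quat(c["attitude"]).as_matrix().T+c["xyz"]
def cmask(im):
    h=cv2.cvtColor(im,cv2.COLOR_RGB2HSV);H,S,V=[h[...,i].astype(int) for i in range(3)]
    ok=(S>130)&(V>30)
    return {"red":ok&((H<8)|(H>172)),"yellow":ok&(H>17)&(H<32),"green":ok&(H>50)&(H<85),"blue":ok&(H>105)&(H<130)}
def circ(xy):
    (c,r)=cv2.minEnclosingCircle(xy.astype(np.float32));return np.round(c,4),round(r,4)
def fit(xy):
    A=np.c_[2*xy,np.ones(len(xy))];s=np.linalg.lstsq(A,(xy**2).sum(1),rcond=None)[0]
    return np.round(s[:2],4),round(float(np.sqrt(s[2]+s[:2]@s[:2])),4)
E
python3 - <<'E'
from h import *
for n in("top","scene"):
    im=cv2.imread(f"pics/{n}0.png")[...,::-1].copy();d=np.load(f"pics/{n}0.npy")
    P=cloud(n,d)
    tb=P[(P[...,0]>.3)&(P[...,0]<.55)&(abs(P[...,1])<.4)&(d>0)];print(n,"table z",np.median(tb[:,2]))
    for k,m in cmask(im).items():
        nn,l,st,c=cv2.connectedComponentsWithStats((m&(d>0)).astype(np.uint8))
        for i in range(1,nn):
            if st[i,4]<80: continue
            p=P[l==i]
            if not(abs(p[:,1]).max()<.6 and p[:,0].max()<.9):continue
            z=np.percentile(p[:,2],97);t=p[p[:,2]>z-.012];
            o=[n,k,c[i].round(0),st[i,4],"zmax",z.round(3),"med",np.median(p,0).round(3),"top mincirc",*circ(t[:,:2]), "fit",*fit(t[:,:2])]
            print(*o)
E
```

```text
top table z -0.0006257624811291107
top red [516. 221.] 1541 zmax 0.082 med [ 0.66  -0.406  0.049] top mincirc [ 0.6516 -0.4   ] 0.0414 fit [ 0.6543 -0.3994] 0.0364
top red [508. 287.] 765 zmax 0.061 med [ 0.52  -0.393  0.033] top mincirc [ 0.5142 -0.3861] 0.0325 fit [ 0.5161 -0.3828] 0.0269
top red [197. 304.] 2045 zmax 0.013 med [0.447 0.249 0.006] top mincirc [0.4467 0.2475] 0.0537 fit [0.4473 0.2479] 0.0377
top yellow [351. 240.] 1926 zmax 0.013 med [ 0.605 -0.066  0.006] top mincirc [ 0.6036 -0.0654] 0.0543 fit [ 0.6042 -0.0653] 0.0382
top yellow [353. 308.] 713 zmax 0.061 med [ 0.46  -0.074  0.01 ] top mincirc [ 0.4473 -0.073 ] 0.0373 fit [ 0.4548 -0.0711] 0.0271
top green [285. 306.] 501 zmax 0.06 med [0.454 0.066 0.006] top mincirc [0.4578 0.0646] 0.0344 fit [0.4524 0.0664] 0.0269
top green [426. 317.] 2001 zmax 0.013 med [ 0.45  -0.226  0.006] top mincirc [ 0.45  -0.225] 0.0528 fit [ 0.4495 -0.2258] 0.0369
top blue [284. 227.] 1817 zmax 0.012 med [0.626 0.081 0.006] top mincirc [0.6251 0.0807] 0.0535 fit [0.6252 0.0808] 0.0375
top blue [214. 229.] 1147 zmax 0.042 med [0.611 0
[... 1455 characters left out ...]
p mincirc [ 0.6022 -0.0624] 0.057 fit [ 0.6018 -0.0664] 0.0387
scene green [312. 184.] 684 zmax 0.015 med [ 0.445 -0.229  0.008] top mincirc [ 0.4499 -0.2232] 0.0567 fit [ 0.4468 -0.2269] 0.0378
scene green [363. 242.] 564 zmax 0.062 med [0.454 0.068 0.04 ] top mincirc [0.4581 0.0658] 0.0346 fit [0.454  0.0683] 0.0274
scene blue [269. 192.] 457 zmax 0.063 med [ 0.584 -0.215  0.041] top mincirc [ 0.5855 -0.2269] 0.0315 fit [ 0.5853 -0.2272] 0.0267
scene blue [308. 277.] 1102 zmax 0.015 med [0.622 0.078 0.008] top mincirc [0.6247 0.0803] 0.0576 fit [0.6228 0.0794] 0.0383
scene blue [345. 311.] 1013 zmax 0.044 med [0.602 0.221 0.019] top mincirc [0.6061 0.2266] 0.0426 fit [0.6062 0.2276] 0.0381
```

```bash
cat >> h.py <<'E'
CUP=dict(green=(.4532,.0672),yellow=(.4557,-.0705),blue=(.5837,-.2283),red=(.5166,-.3825))
SAU=dict(green=(.4495,-.2255),yellow=(.603,-.0655),blue=(.6245,.0805),red=(.4465,.2478))
def plan(x,y,z,jaw=None):
    "shift (mm, tool axes) and twist from the present pose to TCP x,y,z with jaw angle (deg, world)"
    s=manip.state();M=R.from_quat(s["orientation"]).as_matrix()
    d=M.T@(np.array([x,y,z])-s["eef_pos"])*1000
    a=np.degrees(np.arctan2(M[1,1],M[0,1]));t=0
    if jaw is not None: t=-((jaw-a+90)%180-90)
    print("t",round(s["time_s"],2),"pos",s["eef_pos"].round(4),"jaw",a.round(1),"tilt z",M[:,2].round(3),"width",round(s["width"],4),"F",s["contact_force"].round(1),"q6",s["qpos"][5].round(2))
    print(" -> shift",d.round(1),"twist",round(np.radians(t),3))
E
python3 - <<'E'
from h import *
for n in("top","scene"):
    im=cv2.imread(f"pics/{n}0.png")[...,::-1].copy();d=np.load(f"pics/{n}0.npy");P=cloud(n,d)
    for k,m in cmask(im).items():
        q=P[m&(d>0)]-np.r_[CUP[k],0];r=np.hypot(q[:,0],q[:,1]);h=q[(r>.034)&(r<.053)&(q[:,2]>.02)&(q[:,2]<.056)]
        v=h[:,:2].sum(0);print(n,k,len(h),np.degrees(np.arctan2(v[1],v[0])).round())
plan(*CUP["green"],.15,90)
E
```

```text
top red 11 -84.0
top yellow 20 -176.0
top green 6 -6.0
top blue 27 -127.0
scene red 3 -83.0
scene yellow 25 -177.0
scene green 26 -2.0
scene blue 4 178.0
t 0.15 pos [0.185  0.5965 0.2097] jaw 72.8 tilt z [-0.001 -0.001 -1.   ] width 0.0853 F [0.3 1.1 0.7] q6 -0.13
 -> shift [-413.  -426.    60.3] twist -0.301
```

Emit:
carry_out(
  moves=[-10,-10,2,0,-30,-31,4,-0.02,-60,-62,9,-0.04,-95,-98,14,-0.06,-130,-134,19,-0.08,-165,-170,24,-0.1,-200,-206,29,-0.12,-235,-242,34,-0.14,-270,-278,39,-0.16,-305,-314,44,-0.18,-340,-350,49,-0.2,-370,-381,54,-0.22,-392,-404,57,-0.23,-406,-419,59,-0.23,-413,-426,60,-0.23,-413,-426,60,-0.23,-413,-426,60,-0.23],
  gripper=76,
)

```text
time_s: 1.85
eef_pos: [0.4528, 0.0679, 0.1502]
orientation: [0.035, 0.999, -0.0, -0.001]
contact_force: [-0.3, 0.5, -0.6]
width: 0.0759
```

```bash
cat > look.py <<'E'
from h import *
import sys
# wrist look: circle fits of given colour's things, and rim
tag,cols=sys.argv[1],sys.argv[2].split(",")
s=manip.state();im,d=manip.get_image("wrist");P=cloud("wrist",d,s)
cv2.imwrite(f"pics/{tag}.png",im[...,::-1])
M=cmask(im)
for k in cols:
    nn,l,st,c=cv2.connectedComponentsWithStats((M[k]&(d>0)).astype(np.uint8))
    for i in range(1,nn):
        if st[i,4]<150: continue
        p=P[l==i];z=np.percentile(p[:,2],97);t=p[p[:,2]>z-.008]
        print(k,c[i].round(),st[i,4],"zmax",z.round(4),"fit",*fit(t[:,:2]),"circ",*circ(t[:,:2]))
E
python3 look.py w1 green,yellow; python3 -c "
from h import *
plan(*CUP['green'],.021,86)"
```

```text
green [ 29. 243.] 5981 zmax 0.014 fit [ 0.4554 -0.2141] 0.0335 circ [ 0.4513 -0.2232] 0.0543
green [317. 236.] 888 zmax 0.0621 fit [0.4536 0.0669] 0.0268 circ [0.4536 0.0666] 0.0285
yellow [157. 243.] 5774 zmax 0.0613 fit [ 0.4576 -0.0709] 0.0269 circ [ 0.4578 -0.0717] 0.0293
yellow [240. 374.] 1882 zmax 0.0147 fit [0.5745 0.0064] 0.0625 circ [0.5447 0.0032] 0.119
t 1.9 pos [0.4527 0.0681 0.1503] jaw 86.0 tilt z [-0.001 -0.001 -1.   ] width 0.076 F [-0.5 -0.1  0.3] q6 -1.52
 -> shift [ -0.7  -0.8 129.3] twist -0.0
```

Emit:
carry_out(
  moves=[-1,-1,10,0,-1,-1,30,0,-1,-1,52,0,-1,-1,74,0,-1,-1,92,0,-1,-1,106,0,-1,-1,117,0,-1,-1,125,0,-1,-1,130,0,-1,-1,132,0,-1,-1,132,0,-1,-1,132,0],
)

```text
time_s: 3.1
eef_pos: [0.4541, 0.0669, 0.0188]
orientation: [0.035, 0.999, -0.0, 0.0]
contact_force: [0.5, 0.6, 1.0]
width: 0.0764
```

Emit:
carry_out(
  moves=[0,0,0,0,0,0,0,0,0,0,0,0,0,0,0,0,0,0,0,0,0,0,0,0,0,0,0,0,0,0,0,0],
  gripper=45,
)

```text
time_s: 3.9
eef_pos: [0.4551, 0.0669, 0.0198]
orientation: [0.035, 0.999, -0.0, 0.001]
contact_force: [0.4, 0.9, 4.9]
width: 0.0549
```

Emit:
carry_out(
  moves=[0,0,-2,0,0,0,-7,0,0,0,-15,0,0,0,-25,0,0,0,-40,0,0,0,-55,0,0,0,-70,0,0,0,-85,0,0,0,-97,0,0,0,-106,0,0,0,-110,0,0,0,-110,0,0,0,-110,0],
)

```text
time_s: 5.2
eef_pos: [0.4545, 0.067, 0.1292]
orientation: [0.035, 0.999, -0.0, 0.001]
contact_force: [-0.5, 0.0, -0.7]
width: 0.0548
```

```bash
python3 look.py w2 green; python3 -c "
from h import *
plan(*SAU['green'],.06,86)"
```

```text
green [ 21. 251.] 4307 zmax 0.0142 fit [ 0.4581 -0.2065] 0.0299 circ [ 0.4546 -0.2133] 0.0528
green [320. 320.] 12621 zmax 0.1709 fit [0.4527 0.0661] 0.0264 circ [0.4543 0.0657] 0.0298
t 5.25 pos [0.4543 0.067  0.129 ] jaw 86.0 tilt z [ 0.001 -0.001 -1.   ] width 0.0551 F [-0.4 -0.2 -2.2] q6 -1.53
 -> shift [ -15.6 -292.1   69.3] twist -0.0
```

View pics/w2.png

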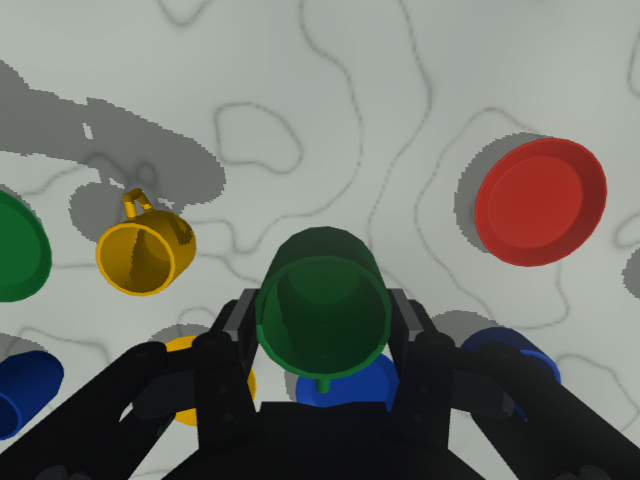

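The wrist view shows the green cup upright between the fingers at (320,320), so it can be carried over.

Emit:
carry_out(
  moves=[0,-6,0,0,-1,-20,0,0,-2,-42,0,0,-4,-70,0,0,-5,-100,0,0,-7,-130,0,0,-9,-160,0,0,-11,-190,0,0,-13,-220,0,0,-14,-246,0,0,-15,-266,0,0,-16,-280,0,0,-17,-288,0,0,-17,-292,0,0,-17,-292,0,0,-17,-292,10,0,-17,-292,25,0,-17,-292,45,0,-17,-292,62,0,-17,-292,70,0],
)

```text
time_s: 7.25
eef_pos: [0.4496, -0.2237, 0.0569]
orientation: [0.034, 0.999, 0.001, -0.001]
contact_force: [-0.2, 0.4, -0.6]
width: 0.0548
```

Run:
```python
from h import *
plan(.4505,-.225,.027,86)
for n in("top","scene"):
    im,d=manip.get_image(n);P=cloud(n,d);q=P[cmask(im)["green"]&(d>0)]
    for a,b in((.008,.02),(.06,.12)):
        t=q[(q[:,2]>a)&(q[:,2]<b)&(q[:,0]>.3)]
        if b>.1:t=t[t[:,2]>np.percentile(t[:,2],97)-.012]
        if len(t)>20: print(n,a,len(t),np.percentile(t[:,2],97),fit(t[:,:2]),circ(t[:,:2]))
```

```text
t 7.25 pos [ 0.4496 -0.2237  0.0569] jaw 86.0 tilt z [-0.002  0.001 -1.   ] width 0.0548 F [-0.2  0.4 -0.6] q6 -2.12
 -> shift [-1.  -1.2 29.9] twist 0.001
top 0.008 109 0.0137968125272135 (array([ 0.4505, -0.2246]), 0.0479) (array([ 0.4498, -0.2249]), 0.0517)
scene 0.008 268 0.015702374930682862 (array([ 0.4485, -0.2241]), 0.0414) (array([ 0.4498, -0.2241]), 0.0572)
scene 0.06 77 0.0994313134068624 (array([ 0.4498, -0.223 ]), 0.0271) (array([ 0.456 , -0.2214]), 0.0344)
```

Emit:
carry_out(
  moves=[-1,-1,5,0,-1,-1,12,0,-1,-1,19,0,-1,-1,24,0,-1,-1,27,0,-1,-1,29,0,-1,-1,30,0,-1,-1,31,0,-1,-1,31,0,-1,-1,31,0],
)

```text
time_s: 8.35
eef_pos: [0.4508, -0.2252, 0.0267]
orientation: [0.035, 0.999, 0.0, -0.001]
contact_force: [-0.0, -0.7, -1.6]
width: 0.0552
```

Emit:
carry_out(
  moves=[0,0,0.5,0,0,0,1,0,0,0,1,0,0,0,1,0],
)

```text
time_s: 8.75
eef_pos: [0.4509, -0.2253, 0.0258]
orientation: [0.035, 0.999, 0.0, -0.001]
contact_force: [-0.3, -0.6, -0.8]
width: 0.055
```

Emit:
carry_out(
  moves=[0,0,0.5,0,0,0,1,0,0,0,1,0,0,0,1,0],
)

```text
time_s: 9.15
eef_pos: [0.4511, -0.2253, 0.0258]
orientation: [0.035, 0.999, 0.0, -0.001]
contact_force: [-2.4, 2.3, 8.5]
width: 0.0551
```

Contact at TCP z 0.0258. Releasing.

Emit:
carry_out(
  moves=[0,0,0,0,0,0,0,0,0,0,0,0,0,0,0,0,0,0,0,0,0,0,0,0],
  gripper=76,
)

```text
time_s: 9.75
eef_pos: [0.451, -0.2253, 0.0257]
orientation: [0.035, 0.999, 0.0, -0.001]
contact_force: [-0.1, -0.5, 0.6]
width: 0.0761
```

Emit:
carry_out(
  moves=[0,0,-3,0,0,0,-10,0,0,0,-22,0,0,0,-38,0,0,0,-58,0,0,0,-80,0,0,0,-100,0,0,0,-115,0,0,0,-122,0,0,0,-122,0],
)

```text
time_s: 10.75
eef_pos: [0.4521, -0.226, 0.1495]
orientation: [0.035, 0.999, -0.001, 0.001]
contact_force: [1.0, 0.3, 0.6]
width: 0.0761
```

```bash
cat > chk.py <<'E'
from h import *
import sys
k=sys.argv[1];s=SAU[k]
for n in("top","scene"):
    im,d=manip.get_image(n);P=cloud(n,d);q=P[cmask(im)[k]&(d>0)]
    q=q[np.hypot(*(q[:,:2]-s).T)<.075]
    for nm,a,b in(("saucer",.0085,.02),("rim",.055,.075)):
        t=q[(q[:,2]>a)&(q[:,2]<b)]
        if len(t)>20: print(n,nm,len(t),np.percentile(t[:,2],97).round(4),*fit(t[:,:2]),"circ",*circ(t[:,:2]))
E
python3 chk.py green; python3 -c "
from h import *
plan(.4565,-.0707,.15,94)"
```

```text
top saucer 162 0.0138 [ 0.4495 -0.2251] 0.0478 circ [ 0.45   -0.2251] 0.052
top rim 25 0.0676 [ 0.4481 -0.2247] 0.0278 circ [ 0.4485 -0.225 ] 0.029
scene saucer 196 0.0181 [ 0.4475 -0.2254] 0.0434 circ [ 0.4484 -0.2238] 0.0554
scene rim 145 0.0694 [ 0.4503 -0.224 ] 0.0274 circ [ 0.4558 -0.2259] 0.0369
t 10.85 pos [ 0.451  -0.2253  0.1474] jaw 86.0 tilt z [-0.002  0.001 -1.   ] width 0.0759 F [-1.5  0.1 -0. ] q6 -2.12
 -> shift [  5.2 154.6  -2.4] twist -0.139
```

Green cup is centred within about 1.5 mm. Next is yellow.

Emit:
carry_out(
  moves=[0,6,0,0,1,22,0,-0.03,2,48,0,-0.06,3,78,0,-0.1,4,108,0,-0.13,5,132,0,-0.14,5,147,0,-0.14,5,155,0,-0.14,5,155,0,-0.14,5,155,0,-0.14],
)

```text
time_s: 11.85
eef_pos: [0.4566, -0.0703, 0.1474]
orientation: [-0.036, 0.999, 0.0, -0.001]
contact_force: [-0.1, -0.7, -0.1]
width: 0.0759
```

```bash
python3 look.py w3 yellow,blue; python3 -c "
from h import *
plan(.4565,-.0707,.018,94)"
```

```text
yellow [322. 232.] 4726 zmax 0.0614 fit [ 0.4574 -0.0721] 0.0268 circ [ 0.458  -0.0716] 0.0292
yellow [318. 361.] 7487 zmax 0.0144 fit [ 0.5974 -0.0658] 0.0416 circ [ 0.5533 -0.0703] 0.1069
blue [138. 335.] 2689 zmax 0.0613 fit [ 0.4675 -0.2238] 0.0952 circ [ 0.5129 -0.1871] 0.092
blue [613. 381.] 2946 zmax 0.0431 fit [0.6202 0.121 ] 0.1088 circ [0.5354 0.1258] 0.1619
blue [414. 384.] 678 zmax 0.2455 fit [ 0.4389 -0.0506] 0.002 circ [ 0.4385 -0.0507] 0.0034
t 11.9 pos [ 0.4566 -0.0706  0.1475] jaw 94.1 tilt z [-0.002  0.001 -1.   ] width 0.076 F [ 0.7 -0.3  0.3] q6 -1.97
 -> shift [-1.000e-01 -2.000e-01  1.295e+02] twist 0.001
```

Emit:
carry_out(
  moves=[0,-1,10,0,0,-1,30,0,0,-1,52,0,0,-1,74,0,0,-1,92,0,0,-1,106,0,0,-1,116,0,0,-1,123,0,0,-1,127,0,0,-1,129,0,0,-1,129,0,0,-1,129,0],
)

```text
time_s: 13.1
eef_pos: [0.4569, -0.0716, 0.019]
orientation: [-0.036, 0.999, 0.0, -0.001]
contact_force: [0.2, 0.2, 0.5]
width: 0.0762
```

Emit:
carry_out(
  moves=[0,0,0,0,0,0,0,0,0,0,0,0,0,0,0,0,0,0,0,0,0,0,0,0,0,0,0,0,0,0,0,0],
  gripper=45,
)

```text
time_s: 13.9
eef_pos: [0.4578, -0.0718, 0.0199]
orientation: [-0.036, 0.999, 0.0, 0.0]
contact_force: [-0.5, 1.2, 6.0]
width: 0.055
```

Emit:
carry_out(
  moves=[0,0,-2,0,0,0,-7,0,0,0,-15,0,0,0,-25,0,0,0,-40,0,0,0,-55,0,0,0,-70,0,0,0,-85,0,0,0,-97,0,0,0,-106,0,0,0,-110,0,0,0,-110,0,0,0,-110,0],
)

```text
time_s: 15.2
eef_pos: [0.4574, -0.0716, 0.1294]
orientation: [-0.036, 0.999, 0.0, -0.0]
contact_force: [-0.8, 0.5, -1.8]
width: 0.0547
```

```bash
python3 look.py w4 yellow; python3 -c "
from h import *
plan(*SAU['yellow'],.06,94)"
```

```text
yellow [322. 318.] 19639 zmax 0.171 fit [ 0.4572 -0.0728] 0.0265 circ [ 0.4582 -0.0727] 0.0296
t 15.25 pos [ 0.4572 -0.0716  0.1291] jaw 94.1 tilt z [-0.001  0.001 -1.   ] width 0.0549 F [-0.1 -0.  -1.2] q6 -1.97
 -> shift [-145.9   -4.3   69. ] twist 0.001
```

Emit:
carry_out(
  moves=[-6,0,0,0,-20,-1,0,0,-40,-1,0,0,-65,-2,0,0,-90,-3,0,0,-112,-3,0,0,-129,-4,0,0,-140,-4,0,0,-146,-4,0,0,-146,-4,0,0,-146,-4,8,0,-146,-4,22,0,-146,-4,42,0,-146,-4,60,0,-146,-4,68,0,-146,-4,69,0],
)

```text
time_s: 16.85
eef_pos: [0.6012, -0.0648, 0.0579]
orientation: [-0.035, 0.999, 0.001, -0.002]
contact_force: [0.6, 0.4, -0.8]
width: 0.0547
```

```bash
python3 chk.py yellow;python3 -c "
from h import *
plan(.603,-.065,.0265,94)"
```

```text
scene saucer 290 0.0161 [ 0.6034 -0.0639] 0.044 circ [ 0.6036 -0.0637] 0.0556
scene rim 163 0.0743 [ 0.5976 -0.0637] 0.0289 circ [ 0.5924 -0.0601] 0.0387
t 16.95 pos [ 0.603  -0.0652  0.0601] jaw 94.1 tilt z [-0.001  0.001 -1.   ] width 0.0551 F [ 1.3  0.1 -0.5] q6 -1.88
 -> shift [-0.1  0.2 33.6] twist 0.001
```

Emit:
carry_out(
  moves=[0,0,5,0,0,0,12,0,0,0,20,0,0,0,26,0,0,0,30,0,0,0,32,0,0,0,33,0,0,0,34,0,0,0,34,0,0,0,34,0],
)

```text
time_s: 17.95
eef_pos: [0.6032, -0.0652, 0.0263]
orientation: [-0.035, 0.999, 0.0, -0.0]
contact_force: [-0.6, 0.6, 0.1]
width: 0.0554
```

Emit:
carry_out(
  moves=[0,0,0.5,0,0,0,1,0,0,0,1,0,0,0,1,0],
)

```text
time_s: 18.35
eef_pos: [0.6035, -0.0653, 0.0259]
orientation: [-0.036, 0.999, 0.0, 0.0]
contact_force: [-2.2, 0.5, 5.0]
width: 0.055
```

Contact. Release, lift and check, then plan for blue.

Emit:
carry_out(
  moves=[0,0,0,0,0,0,0,0,0,0,0,0,0,0,0,0,0,0,0,0,0,0,0,0],
  gripper=76,
)

```text
time_s: 18.95
eef_pos: [0.6035, -0.0653, 0.0259]
orientation: [-0.036, 0.999, 0.0, 0.0]
contact_force: [-0.3, 0.4, 0.6]
width: 0.0761
```

Emit:
carry_out(
  moves=[0,0,-3,0,0,0,-10,0,0,0,-22,0,0,0,-38,0,0,0,-58,0,0,0,-80,0,0,0,-100,0,0,0,-115,0,0,0,-122,0,0,0,-122,0],
)

```text
time_s: 19.95
eef_pos: [0.6043, -0.0655, 0.1496]
orientation: [-0.036, 0.999, -0.0, 0.001]
contact_force: [0.2, 0.1, 0.5]
width: 0.0759
```

```bash
python3 chk.py yellow; python3 -c "
from h import *
plan(.584,-.228,.15,-37)"
```

```text
top saucer 73 0.0149 [ 0.6305 -0.0706] 0.0256 circ [ 0.6476 -0.0744] 0.028
scene saucer 278 0.0178 [ 0.6026 -0.0643] 0.0451 circ [ 0.604 -0.063] 0.0552
scene rim 175 0.0696 [ 0.6024 -0.0637] 0.0271 circ [ 0.5955 -0.0608] 0.0373
t 20.05 pos [ 0.603  -0.0652  0.1472] jaw 94.1 tilt z [-0.001  0.001 -1.   ] width 0.076 F [ 0.5  0.  -1.3] q6 -1.88
 -> shift [  30.5 -161.1   -2.9] twist -0.854
```

Emit:
carry_out(
  moves=[1,-5,0,0.06,3,-13,0,0.18,5,-22,0,0.31,7,-32,0,0.44,9,-42,0,0.57,11,-53,0,0.7,13,-64,0,0.83,15,-75,0,0.96,17,-86,0,1.09,19,-97,0,1.22,21,-108,0,1.35,23,-118,0,1.48,25,-128,0,1.61,26,-137,0,1.74,28,-145,0,1.87,29,-151,0,2,30,-156,0,2.13,30,-159,0,2.23,31,-161,0,2.28,31,-161,0,2.288],
)

```text
time_s: 22.05
eef_pos: [0.5826, -0.2278, 0.1454]
orientation: [0.895, 0.446, -0.001, -0.002]
contact_force: [-0.4, -0.4, 0.4]
width: 0.0758
```

Emit:
carry_out(
  moves=[0,0,0,0,0,0,0,0],
)

```text
time_s: 22.25
eef_pos: [0.582, -0.2274, 0.1443]
orientation: [0.895, 0.446, -0.002, -0.002]
contact_force: [-0.6, -0.2, 0.6]
width: 0.0761
```

```bash
python3 look.py w5 blue,red; python3 -c "
from h import *
plan(.584,-.228,.018,-37)"
```

```text
blue [328. 233.] 3943 zmax 0.0613 fit [ 0.5867 -0.2286] 0.0268 circ [ 0.5861 -0.2289] 0.0289
red [518. 325.] 6659 zmax 0.0827 fit [ 0.6762 -0.362 ] 0.039 circ [ 0.6554 -0.3411] 0.0949
red [369. 382.] 2664 zmax 0.0611 fit [ 0.5826 -0.3132] 0.0783 circ [ 0.5637 -0.3138] 0.0952
t 22.3 pos [ 0.5822 -0.2275  0.1447] jaw -37.0 tilt z [-0.004  0.003 -1.   ] width 0.0758 F [-0.4  0.2  0.4] q6 0.15
 -> shift [  0.8   2.4 126.6] twist -0.0
```

View pics/w5.png

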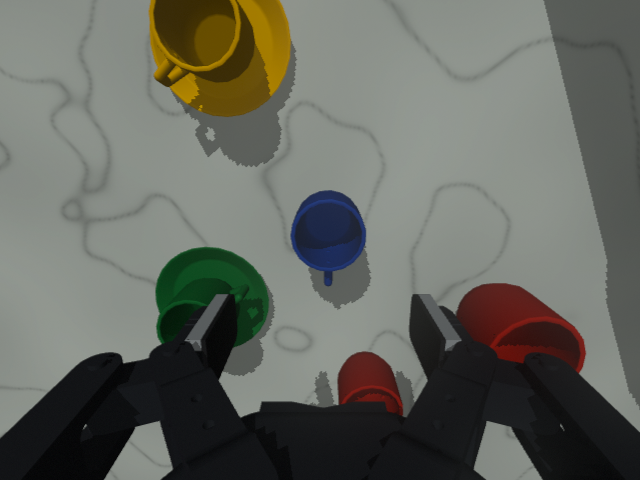

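The blue cup is at (328,233) with its handle pointing straight down the image. The jaws are perpendicular to it and nothing is in the fingers' way.

Emit:
carry_out(
  moves=[1,2,10,0,1,3,30,0,1,3,52,0,1,3,74,0,1,3,92,0,1,3,106,0,1,3,115,0,1,3,121,0,1,3,124,0,1,3,126,0,1,3,126,0,1,3,126,0],
)

```text
time_s: 23.5
eef_pos: [0.5851, -0.2285, 0.0194]
orientation: [0.895, 0.446, -0.001, -0.002]
contact_force: [-0.4, -0.0, -0.3]
width: 0.0761
```

Emit:
carry_out(
  moves=[0,0,0,0,0,0,0,0,0,0,0,0,0,0,0,0,0,0,0,0,0,0,0,0,0,0,0,0,0,0,0,0],
  gripper=45,
)

```text
time_s: 24.3
eef_pos: [0.5859, -0.2288, 0.0204]
orientation: [0.895, 0.446, -0.001, -0.001]
contact_force: [-0.7, 0.1, 5.7]
width: 0.055
```

Emit:
carry_out(
  moves=[0,0,-2,0,0,0,-7,0,0,0,-15,0,0,0,-25,0,0,0,-40,0,0,0,-55,0,0,0,-70,0,0,0,-85,0,0,0,-97,0,0,0,-106,0,0,0,-110,0,0,0,-110,0,0,0,-110,0],
)

```text
time_s: 25.6
eef_pos: [0.5856, -0.2287, 0.1297]
orientation: [0.895, 0.446, -0.001, -0.001]
contact_force: [0.2, 0.1, -1.5]
width: 0.0549
```

```bash
python3 look.py w6 blue; python3 -c "
from h import *
plan(*SAU['blue'],.06,-37)"
```

```text
blue [322. 308.] 16057 zmax 0.1704 fit [ 0.587  -0.2286] 0.0267 circ [ 0.5866 -0.2294] 0.0293
t 25.65 pos [ 0.5855 -0.2286  0.1294] jaw -37.0 tilt z [-0.003  0.002 -1.   ] width 0.055 F [-0.3 -0.1 -1.1] q6 0.15
 -> shift [ 270.3 -154.8   69.9] twist -0.0
```

Emit:
carry_out(
  moves=[5,-3,0,0,18,-10,0,0,38,-22,0,0,62,-36,0,0,90,-52,0,0,118,-68,0,0,146,-84,0,0,174,-100,0,0,200,-115,0,0,224,-128,0,0,244,-140,0,0,258,-148,0,0,266,-153,0,0,270,-155,0,0,270,-155,0,0,270,-155,8,0,270,-155,22,0,270,-155,42,0,270,-155,60,0,270,-155,69,0],
)

```text
time_s: 27.65
eef_pos: [0.6219, 0.0796, 0.0574]
orientation: [0.895, 0.445, -0.003, -0.003]
contact_force: [-1.4, -0.1, -1.1]
width: 0.055
```

Emit:
carry_out(
  moves=[0,0,0,0,0,0,0,0],
)

```text
time_s: 27.85
eef_pos: [0.6214, 0.0791, 0.0567]
orientation: [0.895, 0.445, -0.004, -0.003]
contact_force: [-0.0, -0.1, -0.7]
width: 0.0554
```

```bash
python3 chk.py blue;python3 -c "
from h import *
plan(.624,.0805,.0268,-37)"
```

```text
scene saucer 342 0.0158 [0.6239 0.0819] 0.0443 circ [0.6241 0.0817] 0.0545
scene rim 215 0.0745 [0.6219 0.0804] 0.027 circ [0.6206 0.0799] 0.0314
t 27.95 pos [0.6226 0.0794 0.0582] jaw -37.1 tilt z [-0.007  0.002 -1.   ] width 0.0552 F [-0.3  0.1 -1.2] q6 0.65
 -> shift [ 1.8  0.6 31.4] twist -0.002
```

Emit:
carry_out(
  moves=[1,1,5,0,2,1,12,0,2,1,19,0,2,1,24,0,2,1,27,0,2,1,29,0,2,1,30,0,2,1,31,0,2,1,31,0,2,1,31,0],
)

```text
time_s: 28.95
eef_pos: [0.6246, 0.0804, 0.0274]
orientation: [0.895, 0.445, -0.002, -0.002]
contact_force: [0.4, -0.1, -1.9]
width: 0.055
```

Emit:
carry_out(
  moves=[0,0,0.5,0,0,0,1,0,0,0,1,0],
)

```text
time_s: 29.25
eef_pos: [0.6247, 0.0804, 0.0265]
orientation: [0.895, 0.445, -0.002, -0.002]
contact_force: [1.1, 0.1, 0.0]
width: 0.055
```

Emit:
carry_out(
  moves=[0,0,0.5,0,0,0,0.8,0,0,0,0.8,0],
)

```text
time_s: 29.55
eef_pos: [0.6248, 0.0805, 0.0265]
orientation: [0.895, 0.445, -0.002, -0.002]
contact_force: [-3.1, 0.5, 4.8]
width: 0.0545
```

Emit:
carry_out(
  moves=[0,0,0,0,0,0,0,0,0,0,0,0,0,0,0,0,0,0,0,0,0,0,0,0],
  gripper=76,
)

```text
time_s: 30.15
eef_pos: [0.6248, 0.0805, 0.0264]
orientation: [0.895, 0.445, -0.002, -0.002]
contact_force: [1.1, -0.5, -0.5]
width: 0.0764
```

Emit:
carry_out(
  moves=[0,0,-3,0,0,0,-10,0,0,0,-22,0,0,0,-38,0,0,0,-58,0,0,0,-80,0,0,0,-100,0,0,0,-115,0,0,0,-122,0,0,0,-122,0],
)

```text
time_s: 31.15
eef_pos: [0.6264, 0.0803, 0.1502]
orientation: [0.895, 0.445, -0.001, -0.002]
contact_force: [0.7, -1.0, 0.7]
width: 0.0758
```

```bash
python3 chk.py blue; python3 -c "
from h import *
plan(.517,-.3825,.15,6)"
```

```text
scene saucer 358 0.0184 [0.6241 0.082 ] 0.0442 circ [0.6237 0.0818] 0.0559
scene rim 197 0.0693 [0.6243 0.0813] 0.0273 circ [0.621  0.0771] 0.0363
t 31.25 pos [0.625  0.0802 0.1477] jaw -37.1 tilt z [-0.007  0.002 -1.   ] width 0.0757 F [-0.6 -0.   0.3] q6 0.65
 -> shift [-434.2  193.    -2.4] twist -0.752
```

Blue cup is centred within 1 mm. Now red.

Emit:
carry_out(
  moves=[-8,4,0,-0.02,-28,12,0,-0.06,-58,26,0,-0.12,-94,42,0,-0.18,-132,59,0,-0.25,-170,76,0,-0.32,-208,93,0,-0.39,-246,110,0,-0.46,-284,127,0,-0.53,-322,143,0,-0.6,-356,158,0,-0.66,-386,172,0,-0.7,-410,182,0,-0.73,-426,189,0,-0.75,-434,193,0,-0.752,-434,193,0,-0.752,-434,193,0,-0.752,-434,193,0,-0.752],
)

```text
time_s: 33.05
eef_pos: [0.5174, -0.3811, 0.1473]
orientation: [0.669, 0.743, -0.002, -0.004]
contact_force: [0.0, -0.4, -0.5]
width: 0.0763
```

```bash
python3 look.py w7 red; python3 -c "
from h import *
plan(.517,-.3825,.018,6)"
```

```text
red [323. 236.] 4252 zmax 0.0613 fit [ 0.5185 -0.3834] 0.0268 circ [ 0.5183 -0.3839] 0.0289
red [495. 279.] 10805 zmax 0.0829 fit [ 0.6559 -0.4004] 0.0366 circ [ 0.6569 -0.401 ] 0.0397
t 33.1 pos [ 0.5175 -0.3812  0.1475] jaw 6.0 tilt z [-0.007  0.002 -1.   ] width 0.076 F [-0.5 -0.2  0.3] q6 -0.86
 -> shift [ -1.7   0.3 129.5] twist 0.001
```

View pics/w7.png

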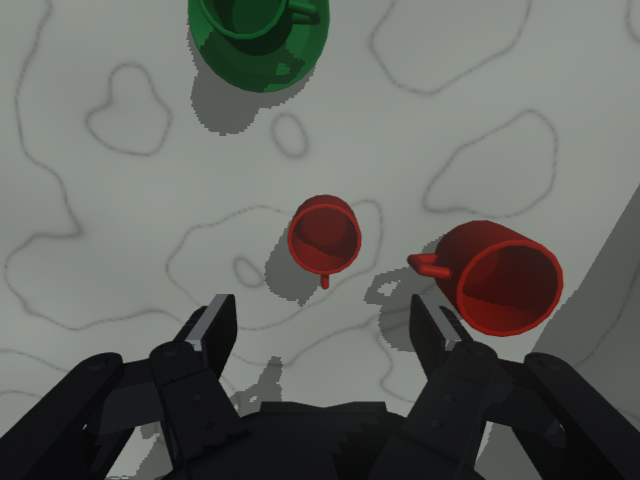

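The small red cup is at (323,236) with its handle pointing down the image. The big mug's handle at (415,262) stays clear of the right finger.

Emit:
carry_out(
  moves=[-2,1,10,0,-2,1,30,0,-2,1,52,0,-2,1,74,0,-2,1,92,0,-2,1,106,0,-2,1,116,0,-2,1,123,0,-2,1,127,0,-2,1,129,0,-2,1,129,0,-2,1,129,0],
)

```text
time_s: 34.3
eef_pos: [0.5182, -0.3832, 0.0192]
orientation: [0.669, 0.743, -0.002, -0.003]
contact_force: [0.8, -0.2, -0.7]
width: 0.0762
```

Emit:
carry_out(
  moves=[0,0,0,0,0,0,0,0,0,0,0,0,0,0,0,0,0,0,0,0,0,0,0,0,0,0,0,0,0,0,0,0],
  gripper=45,
)

```text
time_s: 35.1
eef_pos: [0.5188, -0.3838, 0.0203]
orientation: [0.669, 0.743, -0.002, -0.002]
contact_force: [-1.0, -0.1, 6.1]
width: 0.0551
```

Emit:
carry_out(
  moves=[0,0,-2,0,0,0,-7,0,0,0,-15,0,0,0,-25,0,0,0,-40,0,0,0,-55,0,0,0,-70,0,0,0,-85,0,0,0,-97,0,0,0,-106,0,0,0,-110,0,0,0,-110,0,0,0,-110,0],
)

```text
time_s: 36.4
eef_pos: [0.519, -0.3835, 0.1295]
orientation: [0.669, 0.743, -0.002, -0.003]
contact_force: [-0.7, 0.2, -0.7]
width: 0.0551
```

```bash
python3 look.py w8 red; python3 -c "
from h import *
plan(*SAU['red'],.06,6)"
```

```text
red [505. 284.] 12619 zmax 0.0829 fit [ 0.6541 -0.3998] 0.0371 circ [ 0.6318 -0.3936] 0.0665
red [323. 308.] 16235 zmax 0.1706 fit [ 0.5194 -0.3831] 0.0267 circ [ 0.5197 -0.3841] 0.0295
t 36.45 pos [ 0.5188 -0.3834  0.1293] jaw 6.0 tilt z [-0.006  0.001 -1.   ] width 0.0553 F [-0.4 -0.2 -1.7] q6 -0.86
 -> shift [635.2  -5.1  70.5] twist 0.001
```

Emit:
carry_out(
  moves=[5,0,0,0,18,0,0,0,40,0,0,0,70,-1,0,0,106,-1,0,0,146,-1,0,0,187,-2,0,0,228,-2,0,0,269,-2,0,0,310,-3,0,0,351,-3,0,0,392,-3,0,0,433,-4,0,0,474,-4,0,0,513,-4,0,0,549,-5,0,0,580,-5,0,0,605,-5,0,0,622,-5,0,0,631,-5,0,0],
)

```text
time_s: 38.45
eef_pos: [0.4461, 0.2452, 0.1303]
orientation: [0.668, 0.744, -0.002, -0.003]
contact_force: [-0.3, -0.8, -0.9]
width: 0.0548
```

Emit:
carry_out(
  moves=[0,0,0,0,0,0,0,0,0,0,8,0,0,0,22,0,0,0,42,0,0,0,60,0,0,0,67,0,0,0,67,0,0,0,67,0],
)

```text
time_s: 39.35
eef_pos: [0.4459, 0.2451, 0.0634]
orientation: [0.668, 0.744, -0.002, -0.003]
contact_force: [-0.3, 0.1, -0.2]
width: 0.0555
```

```bash
python3 chk.py red;python3 -c "
from h import *
plan(.4465,.248,.0268,6)"
```

```text
top saucer 242 0.0145 [0.4476 0.2461] 0.0476 circ [0.4466 0.246 ] 0.0527
top rim 63 0.0749 [0.4447 0.2319] 0.0215 circ [0.4451 0.2258] 0.0292
scene saucer 391 0.0167 [0.4468 0.2491] 0.0448 circ [0.4478 0.2487] 0.0559
scene rim 176 0.0746 [0.4463 0.2462] 0.0269 circ [0.4455 0.2458] 0.031
t 39.45 pos [0.4465 0.2455 0.0642] jaw 6.2 tilt z [-0.005  0.002 -1.   ] width 0.0553 F [-0.5  0.9 -0.3] q6 0.24
 -> shift [ 2.4  0.5 37.4] twist 0.003
```

Emit:
carry_out(
  moves=[1,0,5,0,2,0.5,13,0,2.4,0.5,22,0,2.4,0.5,29,0,2.4,0.5,33,0,2.4,0.5,35,0,2.4,0.5,36,0,2.4,0.5,37,0,2.4,0.5,37,0,2.4,0.5,37,0],
)

```text
time_s: 40.45
eef_pos: [0.4468, 0.2481, 0.0275]
orientation: [0.668, 0.744, -0.001, -0.003]
contact_force: [-0.3, -0.2, -1.0]
width: 0.0552
```

Emit:
carry_out(
  moves=[0,0,0.5,0,0,0,1,0,0,0,1,0],
)

```text
time_s: 40.75
eef_pos: [0.4467, 0.2481, 0.0264]
orientation: [0.668, 0.744, -0.001, -0.003]
contact_force: [-0.7, 0.4, -2.1]
width: 0.0548
```

Emit:
carry_out(
  moves=[0,0,0.5,0,0,0,0.8,0,0,0,0.8,0],
)

```text
time_s: 41.05
eef_pos: [0.4468, 0.2482, 0.0262]
orientation: [0.668, 0.744, -0.001, -0.003]
contact_force: [-3.6, -0.1, 4.3]
width: 0.0555
```

Contact. Release and retreat upward.

Emit:
carry_out(
  moves=[0,0,0,0,0,0,0,0,0,0,0,0,0,0,0,0,0,0,0,0,0,0,0,0],
  gripper=76,
)

```text
time_s: 41.65
eef_pos: [0.4468, 0.2482, 0.0262]
orientation: [0.668, 0.744, -0.001, -0.003]
contact_force: [-0.3, 0.4, 1.0]
width: 0.0763
```

Emit:
carry_out(
  moves=[0,0,-3,0,0,0,-10,0,0,0,-22,0,0,0,-38,0,0,0,-58,0,0,0,-80,0,0,0,-105,0,0,0,-130,0,0,0,-155,0,0,0,-175,0,0,0,-185,0,0,0,-185,0,0,0,-185,0],
)

```text
time_s: 42.95
eef_pos: [0.4474, 0.2476, 0.2107]
orientation: [0.668, 0.744, -0.001, -0.003]
contact_force: [-0.9, 0.2, 0.9]
width: 0.0759
```

```bash
for k in red green yellow blue; do echo $k; python3 chk.py $k; done
python3 - <<'E'
from h import *
im,d=manip.get_image("scene");cv2.imwrite("pics/end.png",im[...,::-1])
P=cloud("scene",d);q=P[cmask(im)["blue"]&(d>0)];t=q[(np.hypot(*(q[:,:2]-(.605,.226)).T)<.06)&(q[:,2]>.03)];print("ramekin",fit(t[:,:2]))
plan(0.4468,.248,.2,6)
E
```

```text
red
top saucer 690 0.0177 [0.4471 0.2453] 0.0398 circ [0.4473 0.2474] 0.0534
top rim 217 0.0672 [0.445  0.2458] 0.0275 circ [0.4465 0.239 ] 0.0371
scene saucer 399 0.0183 [0.4477 0.2499] 0.0442 circ [0.4462 0.2489] 0.0552
scene rim 214 0.0695 [0.4467 0.2484] 0.0275 circ [0.4475 0.2438] 0.0357
green
top saucer 696 0.0165 [ 0.4481 -0.224 ] 0.0383 circ [ 0.4492 -0.2253] 0.0525
top rim 218 0.0672 [ 0.4492 -0.2246] 0.0274 circ [ 0.4559 -0.2245] 0.0364
scene saucer 193 0.0176 [ 0.4478 -0.2246] 0.0432 circ [ 0.4481 -0.2195] 0.0555
scene rim 148 0.0699 [ 0.4511 -0.224 ] 0.0276 circ [ 0.4567 -0.2267] 0.0365
yellow
top saucer 738 0.0175 [ 0.6028 -0.0644] 0.0413 circ [ 0.6041 -0.065 ] 0.0541
top rim 210 0.0681 [ 0.6011 -0.0652] 0.0273 circ [ 0.5979 -0.0647] 0.0334
scene saucer 294 0.0176 [ 0.6029 -0.0644] 0.0448 circ [ 0.6042 -0.0609] 0.0557
scene rim 181 0.0694 [ 0.6023 -0.0636] 0.0273 circ [ 0.5993 -0.0618] 0.0343
blue
top saucer 602 0.0181 [0.623  0.0797] 0.0399 circ [0.6248 0.0807] 0.0531
top rim 202 0.0672 [0.6222 0.0793] 0.0273 circ [0.6185 0.0743] 0.036
scene saucer 359 0.0192 [0.6244 0.0825] 0.0437 circ [0.6238 0.0814] 0.0558
scene rim 194 0.069 [0.6239 0.0808] 0.0273 circ [0.6206 0.0762] 0.0394
ramekin (array([0.6061, 0.2278]), 0.0379)
t 43.4 pos [0.4475 0.2477 0.2108] jaw 6.2 tilt z [-0.006  0.002 -1.   ] width 0.0759 F [0.3 0.7 0.1] q6 0.24
 -> shift [ 0.3 -0.6 10.8] twist 0.003
```

View pics/end.png

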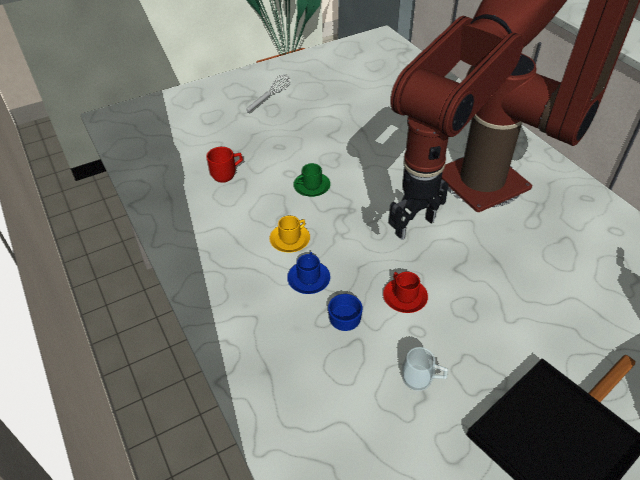

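The final view shows all four cups upright on their own saucers: green (312,180), yellow (289,233), blue (308,272), red (405,290). The ramekin and pitcher have not moved.

```bash
python3 -c "
from bench import manip
print(manip.hand_in())"
```

```text
the job is handed in; nothing more can be done
None
```

All four espresso cups are upright on the saucers of their own colour, and I handed the job in at about 43 s of the 106 s allowed. I placed them in the order green, yellow, blue, red. I lowered each one until it touched the saucer with about 4 to 9 N, then opened the gripper and lifted it clear.

- **Centring:** circle fits from the top and scene cameras put each cup within about 2 to 3 mm of its saucer's centre, roughly the calibration error. The green cup seen from the scene camera is the loosest, about 3 mm off in x. The top camera has it within about 1 mm.
- **Height:** the cup rims measured 67 to 70 mm, against 66 mm expected. The scene camera had read 2 to 3 mm high from the start, so I take this as seated flat.
- **Saucers and bystanders:** the saucers stayed where they were to within about 2 mm, and the ramekin's measured position did not change. I checked the pitcher and the large red mug only by eye in the last picture, where they look undisturbed.

No check failed. The early wrist and top views disagreed by up to 4 mm on the blue cup's position, so I used a value between them and the grasp held.

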